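Unlock the flour mill's cap of unknown thread hand and hold it off

TASK

Swing the green service door of the flour mill wide open by its handle, so that its cover plate is clear of the red twist-lock cap, and leave it open. Find out which way the cap loosens (some are left-handed, some right-handed: if one way stops hard, try the other), turn it to its release, and lift it straight off. Finish while still holding the cap in the gripper, still and about 10 cm above its neck, touching nothing else, with the other pantry things left where they stood.

Things in the scene. Friction and masses are not known exactly. Their poses are not given: they have to be found in the camera images.
- mill: Fixed flour mill. Origin on the table under the axis of the cap's neck; z up, front (door side) to -x. White deck, 200 mm deep (x) by 190 mm wide, top 70 mm high. Side wall 10 mm thick at y = +95 mm, 150 mm high; back open. At y = -92 to -222 mm the wooden motor block, 150 mm high, with a white hopper, 90 mm across, centred at x = +30, y = -172 mm, top 217 mm.
- neck_top (a point): Centre of the top of the round steel neck (62 mm across) on which the cap sits, 100 mm above the table, on the mill's origin axis; fixed.
- mill_door (a joint): Angle (rad) of the mill's green service door: 0 shut, grows as it opens, limit 1.75; starts at 0 to 0.2. Upright hinge at the front left corner; from above it turns clockwise as it opens, the free edge swinging out to the mill's -x. About 0.12 N m of friction; stays where left. With the 180 mm wide front panel turns a cover plate.
- door_cover (a point): Centre of the top of the door's cover plate, 165 mm above the table. The plate, 10 mm thick, 182 by 180 mm, is one piece with the door's front panel and reaches 170 mm back from it over the bay, hiding the cap when shut. From about 1.2 rad on there is room above the cap for a gripper.
- door_handle (a point): Grip point on the door's upright round steel handle bar, 130 mm above the table. The bar spans z = 83 to 153 mm, 35 mm in front of the panel's face, a short post to the panel at each end, 155 mm along the door from the hinge (162 mm straight). Pinch it from above, one finger on each side along the panel (the point's y axis; its yaw is the mill's minus the door angle).
- door_hinge (a point): Point on the door's upright hinge axis, 130 mm above the table. Its axes turn with the door (yaw = mill yaw minus door angle); the panel extends to its -y.
- cap: Loose red twist-lock cap, 120 to 195 g. Origin at the centre of its disc's underside (seated: 100 mm above the table, on the mill's axis), z up, x along its grip bar. Disc 64 mm across, 12 mm high; the upright bar on it is 46 mm long (x), 14 mm thick (y), 12 to 40 mm above the origin. A stem with a crossbar hangs 14.5 mm below. Starts with x within 3 degrees of the mill's x.
- cap_grip (a point): Where to pinch the cap's bar across its thickness, 33 mm above the cap's origin. Thread hand unseen and new each start: one way (cw or ccw from above) the cap meets a hard stop within 12 degrees; the other way it turns lightly (under 0.05 N m) some 60 degrees to a second stop, where it lifts straight off. Elsewhere it is locked down.
- red_jar: Bystander, to be left alone: amber glass jar with red lid, 72 mm across, 110 mm tall. Origin at the centre of its underside.
- tin: Bystander, to be left alone: steel food tin, 74 mm across, 100 mm tall. Origin at the centre of its underside.
- oil: Bystander, to be left alone: green glass bottle with black cap, 64 mm across, 220 mm tall. Origin at the centre of its underside.
- carton: Bystander, to be left alone: yellow carton, 60 x 100 x 170 mm tall. Origin at the centre of its underside.
- bowl: Bystander, to be left alone: blue ceramic bowl, 120 mm across, 50 mm high. Origin at the centre of its underside.
- spice: Bystander, to be left alone: small amber spice jar with black lid, 44 mm across, 80 mm tall. Origin at the centre of its underside.

How it is judged:
By the outcome, as a careful person would: the job done as asked, in the order asked, and still so for the second after the job is handed in, while the arm keeps its last pose, push and grip.
It also fails if it takes over 61 s, if anything falls off the work surface, if the arm or the gripper's body presses on something with over 40 N, if the wrist force passes 120 N, or if a joint passes its speed limit or range.

ROBOT

A 6-joint arm with a two-finger parallel gripper is mounted at the origin on the work surface. World frame = base frame: x ahead of the robot, y to its left, z up, the work surface at z = 0. Lengths are in m, angles in degrees, forces in N, time in s.
With the tool pointing down it reaches from about 0.375 to 0.9 m from the base axis. Payload 3.1 kg.
Tool frame: the origin (TCP) lies at the very end of the fingers, on their centre line; the grasp point (between the pads) lies 19 mm behind it (bot.hold_point_z is the z of the grasp point in the tool frame, in m); z points along the fingers, y is the line along which they close (so a half turn about z gives the same grasp; the last joint's range is limited). The gripper opens to 87 mm and grips with 3 to 60 N. Pads are 19 mm wide; open, the fingers measure 117 mm over their backs; the gripper's body (75 mm by 190 mm) begins 51 mm behind the grasp point.
Start: joints at [60.877, 30.224, 82.088, -0, 67.689, -10.227], TCP at [0.202, 0.591, 0.223] pointing down, gripper open.
Joint ranges: [-176.69, 176.69], [-43.24, 126.21], [12.49, 139.97], [-82, 262], [0, 151.66], [-163.58, 163.58]. Speed limits (degrees/s): [159.86, 159.86, 180, 180, 180, 180].

INTERFACE

Orientations are given as a 3x3 rotation matrix whose columns are the frame's x, y, z axes.
In Python, from rig import bot, capture, camera_model gives the robot as it stands.
- The arm moves only by the tool apply_moves, never from a script. Its argument "plan" is text: rows parted by semicolons, each of 6 numbers parted by spaces: the shift along the tool's x, y, z in units of 0.05 m (1.0 is 0.05 m), then the turn, a rotation vector about the tool's x, y, z in units of 360 degrees (1.0 is 360 degrees). In form: dx dy dz ax ay az; .... A call has 1 to 10 rows; each row shifts and turns the commanded pose from where the row before left it, along the tool's axes as they then stand; what a row does not reach is not made up. A row lasts 1/12 s, in which the tool goes at most 41.7 mm and 7.16 degrees, less where a joint would pass 70% of its speed; a pose out of reach is approached as far as the arm can. A call with a number of a shift or a turn outside -1 to 1 is refused whole. A call with a gripper value outside its range is refused whole. "gripper" is the gripper command: -1 is shut, 1 is fully open, values between are in proportion, set as the call begins (left out, the last holds). The fingers move at their own pace and stop on an object; the grip force is fixed at half the most. Time passes only in rows, so rows that do not move let the fingers close. It gives the time, the measured TCP pose, the force, the opening and the grip force at its end, in the units of the state.
- bot.read_state(): the state, without advancing time (a new reading comes with each control period).
- capture(name): name is "side" or "top" or "wrist"; returns the picture (480x640x3 uint8, red, green, blue); there is no depth.
- camera_model(name): a dict with "vertical_fov" (degrees; the focal length in pixels is half the picture's height over the tangent of half this angle, whatever the lens; pixels are square), "cx", "cy" (the principal point, pixels), "position" and "rotation" of the camera in the world; the wrist camera has in their place "hand_eye" (4x4, takes a point from camera to tool coordinates, whose origin is the TCP and whose axes are the flange's). Camera axes: x right, y down, z forward; pixel columns grow to the right and rows downward; lengths in m; the calibration is good to about 2 mm. The wrist camera is an equidistant fisheye: a pixel r from the principal point sees the ray r / f radians off the axis. A picture is of the moment at which its call begins: read the wrist's pose just before it. camera_model takes no time and is no camera call.
- bot.hand_in(): hands the job in; it is judged then, once.
The state is a dict: "time_s": time; "joint_positions": joint angles; "qvel": joint speeds; "tau": joint torques, N m; "position": TCP position; "tcp_rot": TCP orientation; "force": force on the tool from outside, world axes, zero at the start; "moment": the same for the moment, N m; "opening": opening from 0.0 (shut) to 1.0 (fully open); "grasp_force": force on a finger pad.
Only numpy, scipy, OpenCV 4.12 (cv2) and the standard library are available. Lean on these libraries where they do the work, as an engineer would, in place of code of your own. Each camera call takes 0.05 s, during which the arm holds its last target. There are 200 camera calls.

## Working session

There is one attempt and no reset: what is moved stays moved. The work goes in short steps, Python scripts to look and compute and a tool call to move; the robot and the scene stay as the last step left them, time stands still between calls to the robot, and variables do not carry over. Pictures are saved under pics/ and viewed, at most 10 in all, crops included, and the job is handed in when it is done.

Besides the shell and the picture viewer there is one more tool, called after "Call:" by a JSON object that holds its "fn" and its "kwargs". apply_moves: Moves the arm, as the interface text tells. Its arguments: {"type":"object","properties":{"plan":{"type":"string"},"gripper":{"type":"number"}},"required":["plan"]}

```bash
mkdir -p pics; python3 - <<'E'
from rig import bot,capture,camera_model
import cv2,numpy as np
s=bot.read_state();print(s['position'],s['tcp_rot'],bot.hold_point_z)
for n in ("top","side"):
    cv2.imwrite(f"pics/{n}0.png",capture(n)[...,::-1]);print(n,camera_model(n))
E
```

```text
[0.20202697 0.59066166 0.22156425] [[-9.46110633e-01  3.23841903e-01 -1.04533756e-03]
 [ 3.23843377e-01  9.46108787e-01 -1.90547316e-03]
 [ 3.71930994e-04 -2.14131406e-03 -9.99997638e-01]] -0.0187
top {'vertical_fov': 44.892540571268704, 'cx': 320.5878739484355, 'cy': 240.41824847881296, 'position': array([ 0.37827535, -0.01889197,  1.18445569]), 'rotation': array([[-0.00271682, -0.99362409,  0.11271109],
       [-0.99991505,  0.0012624 , -0.01297333],
       [ 0.01274833, -0.11273677, -0.99354311]])}
side {'vertical_fov': 47.58413074722476, 'cx': 324.96391772113395, 'cy': 240.32288699325332, 'position': array([ 0.14940105, -0.83641521,  0.69596687]), 'rotation': array([[ 0.91494133, -0.21600093,  0.34091928],
       [-0.40356889, -0.4976313 ,  0.76778593],
       [ 0.00380963, -0.8400635 , -0.5424747 ]])}
```

View pics/top0.png

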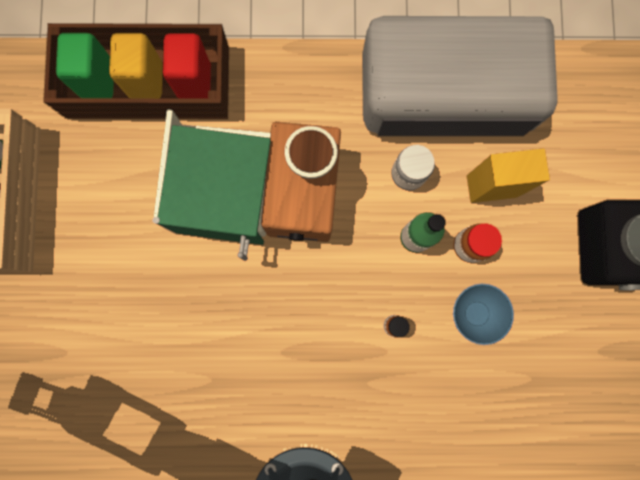

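View pics/side0.png

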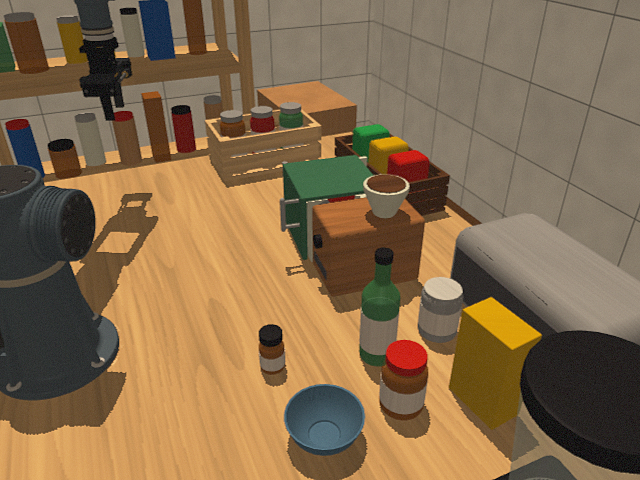

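The top view shows the mill with its green cover at about (160–270, 125–243) and the motor block to its right. The hopper rim is at (311,152), the handle at (245,243) and the white side wall runs (170,113)–(157,220). All bystanders stand further right. The side view agrees with this.

```bash
cat > h.py <<'E'
from rig import bot,capture,camera_model
import cv2,numpy as np
def ray(n,p):
    m=camera_model(n);f=240/np.tan(np.radians(m['vertical_fov']/2))
    d=m['rotation']@np.array([(p[0]-m['cx'])/f,(p[1]-m['cy'])/f,1.]);return np.array(m['position']),d
def onz(n,p,z):
    o,d=ray(n,p);return (o+d*(z-o[2])/d[2])[:2]
def proj(n,P):
    m=camera_model(n);f=240/np.tan(np.radians(m['vertical_fov']/2))
    c=m['rotation'].T@(np.array(P)-m['position']);return c[:2]/c[2]*f+[m['cx'],m['cy']]
E
python3 - <<'E'
from h import *
im=cv2.imread("pics/top0.png");hsv=cv2.cvtColor(im,cv2.COLOR_BGR2HSV)
m=cv2.inRange(hsv,(60,80,40),(90,255,255));m[:, :140]=0;m[:,300:]=0;m[:105]=0
c=max(cv2.findContours(m,0,2)[0],key=cv2.contourArea)
ap=cv2.approxPolyDP(c,5,True)[:,0];print(ap.tolist())
for p in ap:print('cover',p,onz("top",p,.165).round(3))
for p in [(273,122),(341,127),(332,240),(264,236)]:print('block',p,onz("top",p,.15).round(3))
print('hopper',onz("top",(311,152),.217).round(3))
for p in [(172,112),(164,113),(155,220)]:print('wall',onz("top",p,.15).round(3))
print('handle',onz("top",(246,237),.153).round(3),onz("top",(242,257),.083).round(3))
crop=im[95:275,140:360];cv2.imwrite("pics/crop0.png",cv2.resize(crop,None,fx=3.3,fy=3.3,interpolation=2))
E
```

```text
[[173, 126], [160, 223], [179, 232], [238, 240], [243, 233], [262, 242], [256, 225], [268, 139]]
cover [173 126] [0.702 0.233]
cover [160 223] [0.525 0.251]
cover [179 232] [0.509 0.217]
cover [238 240] [0.495 0.113]
cover [243 233] [0.507 0.105]
cover [262 242] [0.491 0.071]
cover [256 225] [0.522 0.082]
cover [268 139] [0.678 0.062]
block (273, 122) [0.714 0.054]
block (341, 127) [ 0.705 -0.07 ]
block (332, 240) [ 0.496 -0.053]
block (264, 236) [0.504 0.069]
hopper [ 0.64  -0.016]
wall [0.733 0.239]
wall [0.731 0.254]
wall [0.533 0.264]
handle [0.502 0.101] [0.472 0.116]
```

View pics/crop0.png

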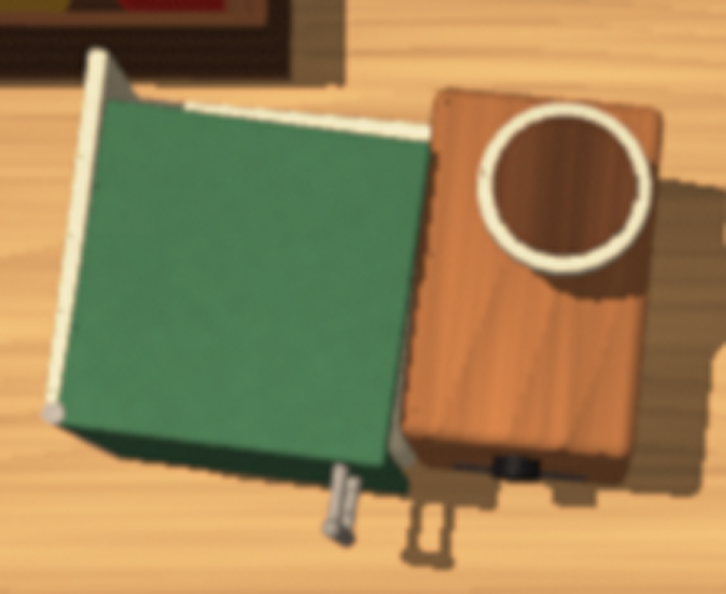

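The crop (×3.3, offset 140,95) shows the cover corners at crop px (105,100), (60,422), (383,465) and (430,140). The block corners are (437,90), (660,110), (630,457) and (405,433). The handle's top end is at (330,528) and its bottom end at (345,540).

```bash
python3 - <<'E'
from h import *
g=lambda a,z:onz("top",(a[0]/3.3+140,a[1]/3.3+95),z)
C=[g(a,.165) for a in [(105,100),(60,422),(383,465),(430,140)]]
B=[g(a,.15) for a in [(437,90),(660,110),(630,457),(405,433)]]
print(np.round(C,3).tolist(),np.round(B,3).tolist())
ang=lambda v:np.degrees(np.arctan2(v[1],v[0]))
print('cover yaw',ang(C[0]-C[1]),ang(C[1]-C[2])-90,ang(C[3]-C[2]),'size',np.linalg.norm(C[0]-C[1]),np.linalg.norm(C[1]-C[2]))
print('block yaw',ang(B[0]-B[3]),ang(B[1]-B[2]),ang(B[0]-B[1])-90,ang(B[3]-B[2])-90)
W=[g((97,52),.15),g((55,410),.15)];print('wall yaw',ang(W[0]-W[1]),W)
H=g((565,188),.217);print('hop',H,'bar',g((330,528),.153),g((345,540),.083))
for y in (5,6,7,8):
    c,s=np.cos(np.radians(y)),np.sin(np.radians(y));R=np.array([[c,-s],[s,c]])
    O=H-R@[.03,-.172]
    print(y,'mill O',O,'mill-frame block',[(R.T@(b-O)).round(3).tolist() for b in B],'wall',[(R.T@(w-O)).round(3).tolist() for w in W],'cov',[(R.T@(w-O)).round(3).tolist() for w in C],)
E
```

```text
[[0.703, 0.235], [0.525, 0.255], [0.502, 0.082], [0.681, 0.058]] [[0.714, 0.055], [0.702, -0.069], [0.508, -0.051], [0.521, 0.071]]
cover yaw -6.233118274909185 -7.703835510314249 -7.609986891891514 size 0.17848569275404866 0.17441541754952875
block yaw -4.792464029058951 -5.173697770444663 -5.20023797818385 -6.199959221346816
wall yaw -4.955194961844188 [array([0.73510455, 0.24403367]), array([0.53421548, 0.2614509 ])]
hop [ 0.63983909 -0.01594803] bar [0.46936566 0.11106918] [0.46860607 0.11118551]
5 mill O [0.59496246 0.15278278] mill-frame block [[0.11, -0.107], [0.088, -0.23], [-0.104, -0.195], [-0.08, -0.075]] wall [[0.148, 0.079], [-0.051, 0.114]] cov [[0.115, 0.073], [-0.06, 0.107], [-0.099, -0.063], [0.077, -0.102]]
6 mill O [0.59202453 0.15197388] mill-frame block [[0.111, -0.109], [0.087, -0.231], [-0.105, -0.193], [-0.079, -0.073]] wall [[0.152, 0.077], [-0.046, 0.115]] cov [[0.119, 0.071], [-0.055, 0.109], [-0.097, -0.06], [0.078, -0.103]]
7 mill O [0.58910118 0.15111382] mill-frame block [[0.112, -0.11], [0.086, -0.232], [-0.105, -0.191], [-0.077, -0.071]] wall [[0.156, 0.074], [-0.041, 0.116]] cov [[0.123, 0.07], [-0.051, 0.11], [-0.095, -0.058], [0.08, -0.104]]
8 mill O [0.58619327 0.15020288] mill-frame block [[0.113, -0.112], [0.085, -0.233], [-0.105, -0.188], [-0.075, -0.069]] wall [[0.161, 0.072], [-0.036, 0.117]] cov [[0.127, 0.068], [-0.046, 0.112], [-0.093, -0.056], [0.081, -0.105]]
```

Call:
{"fn": "apply_moves", "kwargs": {"plan": "-.58 -.53 0 0 0 0;-.58 -.53 0 0 0 0;-.58 -.53 0 0 0 0;-.58 -.53 0 0 0 0;-.58 -.53 0 0 0 0;-.58 -.53 0 0 0 0;-.58 -.53 0 0 0 0;-.58 -.53 0 0 0 0;-.58 -.53 0 0 0 0;-.58 -.53 0 0 0 0", "gripper": 1}}

```text
time_s: 0.93
position: [0.3912, 0.2449, 0.2224]
tcp_rot: [[-0.946, 0.324, -0.0], [0.324, 0.946, -0.0], [0.0, -0.0, -1.0]]
force: [0.1, -0.2, 0.3]
opening: 0.997
grasp_force: 0.0
```

Call:
{"fn": "apply_moves", "kwargs": {"plan": "-.58 -.53 0 0 0 0;-.58 -.53 0 0 0 0;-.58 -.53 0 0 0 0;-.4 -.4 0 0 0 0;0 0 0 0 0 -.016;0 0 0 0 0 -.0165;0 0 0 0 0 0;0 0 0 0 0 0"}}

```text
time_s: 1.6
position: [0.4596, 0.1178, 0.2223]
tcp_rot: [[-0.992, 0.128, -0.001], [0.128, 0.992, 0.0], [0.001, -0.0, -1.0]]
force: [0.7, -0.2, 0.5]
opening: 0.999
grasp_force: 0.0
```

```bash
cat >> h.py <<'E'
def to(target,ydeg):
    "remaining move to TCP xyz with tool y axis at heading ydeg, tool down; units of the moves"
    s=bot.read_state();R=np.array(s['tcp_rot']);p=np.array(s['position'])
    a=np.radians(ydeg);y=np.array([np.cos(a),np.sin(a),0]);z=np.array([0,0,-1.]);T=np.c_[np.cross(y,z),y,z]
    rv=cv2.Rodrigues(R.T@T)[0].ravel()/(2*np.pi)
    print('t',s['time_s'],'pos',p.round(4),'yhead',np.degrees(np.arctan2(R[1,1],R[0,1])).round(2),'F',np.round(s['force'],1),'open',s['opening'],'q',np.round(s['joint_positions'],0))
    print('shift units',(R.T@(np.array(target)-p)/.05).round(3),'turn',rv.round(4))
def wproj(P):
    s=bot.read_state();R=np.array(s['tcp_rot']);m=camera_model("wrist");E=np.array(m['hand_eye']);f=240/np.tan(np.radians(m['vertical_fov']/2))
    t=R.T@(np.array(P)-s['position']);c=E[:3,:3].T@(t-E[:3,3]);r=np.hypot(c[0],c[1]);th=np.arctan2(r,c[2])
    return c[:2]/r*f*th+[m['cx'],m['cy']]
def wonz(p,z):
    s=bot.read_state();R=np.array(s['tcp_rot']);m=camera_model("wrist");E=np.array(m['hand_eye']);f=240/np.tan(np.radians(m['vertical_fov']/2))
    v=np.array(p,float)-[m['cx'],m['cy']];r=np.hypot(*v);th=r/f
    d=R@E[:3,:3]@np.r_[v/r*np.sin(th),np.cos(th)];o=R@E[:3,3]+s['position'];return (o+d*(z-o[2])/d[2])[:2]
E
python3 - <<'E'
from h import *
to((.469,.111,.111),82.8)
print(wproj((.469,.111,.153)),wproj((.469,.111,.083)))
cv2.imwrite("pics/w1.png",capture("wrist")[...,::-1])
E
```

```text
t 1.6 pos [0.4596 0.1178 0.2223] yhead 82.63 F [ 0.7 -0.2  0.5] open 0.9989807532457192 q [  1.  19. 103.   0.  58. -82.]
shift units [-0.205 -0.11   2.225] turn [-0.     -0.0001 -0.0005]
[307.84111628 261.6176174 ] [309.22662373 234.65456817]
```

View pics/w1.png

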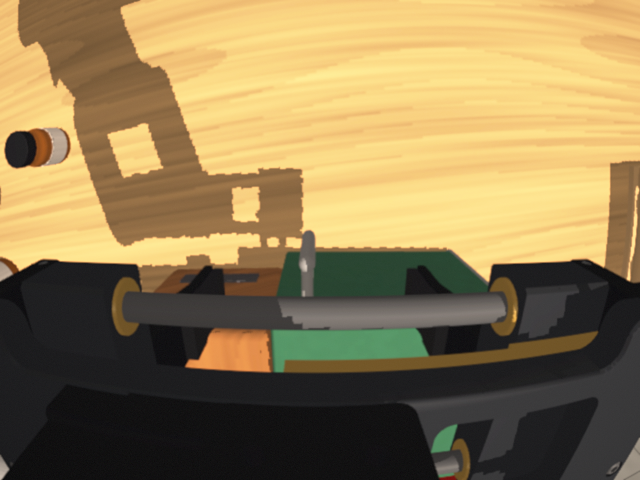

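The wrist view shows the handle bar at about (308, 235–265), which matches the predicted projection. I'm descending and pinching it.

Call:
{"fn": "apply_moves", "kwargs": {"plan": "-.2 -.11 0 0 0 0;0 0 .45 0 0 0;0 0 .45 0 0 0;0 0 .45 0 0 0;0 0 .45 0 0 0;0 0 .42 0 0 0;0 0 0 0 0 0"}}

```text
time_s: 2.23
position: [0.4673, 0.1111, 0.1084]
tcp_rot: [[-0.992, 0.126, -0.007], [0.126, 0.992, -0.0], [0.007, -0.001, -1.0]]
force: [-0.9, -0.2, -0.4]
opening: 0.999
grasp_force: 0.0
```

Call:
{"fn": "apply_moves", "kwargs": {"plan": "0 0 0 0 0 0;0 0 0 0 0 0;0 0 0 0 0 0;0 0 0 0 0 0;0 0 0 0 0 0;0 0 0 0 0 0;0 0 0 0 0 0;0 0 0 0 0 0", "gripper": -1}}

```text
time_s: 2.9
position: [0.4693, 0.1112, 0.1118]
tcp_rot: [[-0.992, 0.125, 0.001], [0.125, 0.992, -0.0], [-0.001, 0.0, -1.0]]
force: [-0.3, 0.8, 1.1]
opening: 0.477
grasp_force: 0.0
```

Call:
{"fn": "apply_moves", "kwargs": {"plan": "0 0 0 0 0 0;0 0 0 0 0 0;0 0 0 0 0 0;0 0 0 0 0 0;0 0 0 0 0 0;0 0 0 0 0 0;0 0 0 0 0 0;0 0 0 0 0 0;0 0 0 0 0 0"}}

```text
time_s: 3.65
position: [0.4692, 0.1113, 0.1115]
tcp_rot: [[-0.992, 0.125, 0.0], [0.125, 0.992, 0.0], [-0.0, 0.0, -1.0]]
force: [0.9, 1.7, -1.5]
opening: 0.115
grasp_force: 30.0
```

Call:
{"fn": "apply_moves", "kwargs": {"plan": ".134 .047 0 0 0 .007;.2 .07 0 0 0 .0104;.267 .094 0 0 0 .0139;.267 .094 0 0 0 .0139;0 0 0 0 0 0;0 0 0 0 0 0"}}

```text
time_s: 4.15
position: [0.4304, 0.1365, 0.1115]
tcp_rot: [[-0.918, 0.397, 0.001], [0.397, 0.918, 0.0], [-0.0, 0.001, -1.0]]
force: [1.0, 2.5, -3.0]
opening: 0.118
grasp_force: 30.0
```

Call:
{"fn": "apply_moves", "kwargs": {"plan": ".267 .094 0 0 0 .0139;.267 .094 0 0 0 .0139;.267 .094 0 0 0 .0139;.267 .094 0 0 0 .0139;.267 .094 0 0 0 .0139;.267 .094 0 0 0 .0139;.267 .094 0 0 0 .0139;0 0 0 0 0 0"}}

```text
time_s: 4.82
position: [0.3798, 0.22, 0.1115]
tcp_rot: [[-0.523, 0.853, 0.003], [0.853, 0.523, 0.001], [-0.001, 0.003, -1.0]]
force: [2.7, 1.2, -4.8]
opening: 0.113
grasp_force: 30.0
```

Call:
{"fn": "apply_moves", "kwargs": {"plan": ".267 .094 0 0 0 .0139;.267 .094 0 0 0 .0139;.267 .094 0 0 0 .0139;.267 .094 0 0 0 .0139;.267 .094 0 0 0 .0139;.267 .094 0 0 0 .0139;.267 .094 0 0 0 .0139;.2 .07 0 0 0 .0104;0 0 0 0 0 0;0 0 0 0 0 0"}}

```text
time_s: 5.65
position: [0.3893, 0.3254, 0.1115]
tcp_rot: [[0.123, 0.992, 0.003], [0.992, -0.123, -0.0], [0.0, 0.003, -1.0]]
force: [4.0, -1.9, -3.8]
opening: 0.116
grasp_force: 30.0
```

Call:
{"fn": "apply_moves", "kwargs": {"plan": "0 0 0 0 0 0;0 0 0 0 0 0;0 0 0 0 0 0;0 0 0 0 0 0;0 0 0 0 0 0;0 0 0 0 0 0;0 0 0 0 0 0;0 0 0 0 0 0;0 0 0 0 0 0;0 0 0 0 0 0", "gripper": 1}}

```text
time_s: 6.48
position: [0.3876, 0.3257, 0.1116]
tcp_rot: [[0.126, 0.992, -0.0], [0.992, -0.126, -0.0], [-0.0, -0.0, -1.0]]
force: [-0.2, 0.3, -0.1]
opening: 0.791
grasp_force: 0.0
```

Call:
{"fn": "apply_moves", "kwargs": {"plan": "0 0 -.3 0 0 0;0 0 -.5 0 0 0;0 0 -.6 0 0 0;0 0 -.7 0 0 0;0 0 -.6 0 0 0;0 0 0 0 0 0;0 0 0 0 0 0"}}

```text
time_s: 7.07
position: [0.3886, 0.3262, 0.2484]
tcp_rot: [[0.126, 0.992, 0.004], [0.992, -0.126, 0.002], [0.003, 0.004, -1.0]]
force: [0.7, 0.3, -0.0]
opening: 1.002
grasp_force: 0.0
```

```bash
python3 - <<'E'
from h import *
to((.626,.158,.246),85)
im=capture("top")[...,::-1];cv2.imwrite("pics/t2.png",im)
cv2.imwrite("pics/crop2.png",cv2.resize(im[95:335,120:360],None,fx=2.5,fy=2.5,interpolation=2))
hsv=cv2.cvtColor(im,cv2.COLOR_BGR2HSV);m=cv2.inRange(hsv,(0,150,90),(5,255,255))|cv2.inRange(hsv,(174,150,90),(180,255,255))
m[:100]=0;m[:,:150]=0;m[:,300:]=0
c=max(cv2.findContours(m,0,2)[0],key=cv2.contourArea);print(cv2.contourArea(c),cv2.boundingRect(c),proj("top",(.626,.158,.14)))
E
```

```text
t 7.0667 pos [0.3886 0.3262 0.2484] yhead -7.26 F [ 0.7  0.3 -0. ] open 1.002475259804261 q [27. 19. 97. -0. 63. 35.]
shift units [-2.738  5.135  0.06 ] turn [ 8.000e-04  2.000e-04 -2.563e-01]
802.5 (203, 158, 33, 33) [216.30934992 170.39114968]
```

View pics/crop2.png

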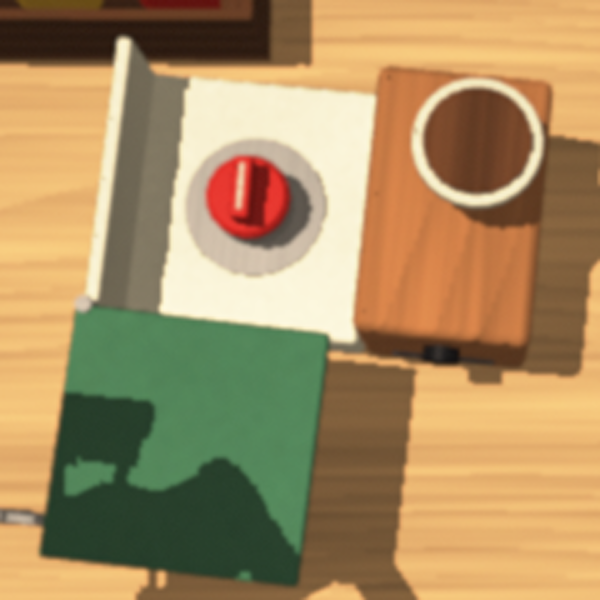

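The top view shows the door open by about 90°. The red cap is exposed, with its disc at crop (247,199) and its bar running roughly along the mill's x.

```bash
python3 - <<'E'
from h import *
print(onz("top",(219.2,174.5),.110),onz("top",(218,170.2),.14))
to((.624,.156,.246),85)
E
```

```text
[0.62522884 0.15751647] [0.62635797 0.15491849]
t 7.1167 pos [0.3874 0.3256 0.2467] yhead -7.26 F [-0.1 -0.4 -0.9] open 0.9993887418781312 q [27. 19. 97. -0. 63. 35.]
shift units [-2.767  5.123  0.017] turn [ 1.000e-04  0.000e+00 -2.563e-01]
```

Call:
{"fn": "apply_moves", "kwargs": {"plan": "-.347 .64 0 0 0 0;-.347 .64 0 0 0 0;-.347 .64 0 0 0 0;-.347 .64 0 0 0 0;-.347 .64 0 0 0 0;-.347 .64 0 0 0 0;-.347 .64 0 0 0 0;-.347 .64 0 0 0 0;0 0 0 0 0 -.018;0 0 0 0 0 -.018"}}

```text
time_s: 7.95
position: [0.6246, 0.1534, 0.2431]
tcp_rot: [[-0.101, 0.995, -0.005], [0.995, 0.101, -0.0], [0.0, -0.005, -1.0]]
force: [-0.2, 0.8, 0.2]
opening: 0.997
grasp_force: 0.0
```

Call:
{"fn": "apply_moves", "kwargs": {"plan": "0 0 0 0 0 -.019;0 0 0 0 0 -.019;0 0 0 0 0 -.019;0 0 0 0 0 -.019;0 0 0 0 0 -.019;0 0 0 0 0 -.019;0 0 0 0 0 -.019;0 0 0 0 0 -.019;0 0 0 0 0 -.019;0 0 0 0 0 -.019"}}

```text
time_s: 8.78
position: [0.6225, 0.1554, 0.2435]
tcp_rot: [[-0.963, 0.268, -0.005], [0.268, 0.963, -0.0], [0.005, -0.002, -1.0]]
force: [-0.2, 0.3, 0.2]
opening: 1.001
grasp_force: 0.0
```

Call:
{"fn": "apply_moves", "kwargs": {"plan": "0 0 0 0 0 -.015;0 0 0 0 0 -.0153;0 0 0 0 0 0;0 0 0 0 0 0"}}

```text
time_s: 9.12
position: [0.623, 0.1555, 0.2444]
tcp_rot: [[-0.996, 0.09, -0.004], [0.09, 0.996, -0.0], [0.004, -0.001, -1.0]]
force: [-0.3, 0.1, 0.2]
opening: 1.0
grasp_force: 0.0
```

```bash
python3 - <<'E'
from h import *
to((.6255,.157,.114),85)
print(wproj((.6255,.157,.14)))
im=capture("wrist")[...,::-1];cv2.imwrite("pics/w3.png",im)
E
```

```text
t 9.1167 pos [0.623  0.1555 0.2444] yhead 84.86 F [-0.3  0.1  0.2] open 1.0004552580306778 q [  4.  30.  78.   0.  72. -81.]
shift units [-0.058  0.036  2.607] turn [-0.0001 -0.0006 -0.0004]
[318.34257321 236.94893218]
```

View pics/w3.png

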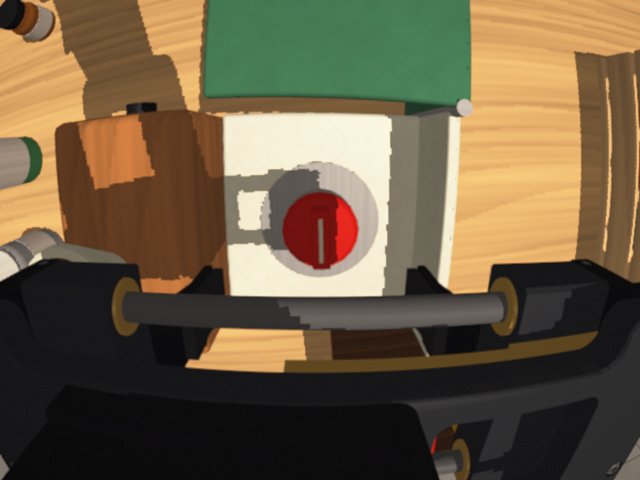

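The wrist view shows the bar centred at about (321,241) against a predicted (318,237). That's a 2–3 mm correction, and then I descend.

Call:
{"fn": "apply_moves", "kwargs": {"plan": "-.07 .055 .3 0 0 0;0 0 .5 0 0 0;0 0 .5 0 0 0;0 0 .5 0 0 0;0 0 .4 0 0 0;0 0 .3 0 0 0;0 0 0 0 0 0;0 0 0 0 0 0"}}

```text
time_s: 9.83
position: [0.6269, 0.1579, 0.1203]
tcp_rot: [[-0.996, 0.088, -0.003], [0.088, 0.996, -0.0], [0.003, -0.0, -1.0]]
force: [0.6, 0.7, 0.1]
opening: 0.997
grasp_force: 0.0
```

```bash
python3 - <<'E'
from h import *
to((.627,.158,.116),84.7)
E
```

```text
t 9.8333 pos [0.6269 0.1579 0.1203] yhead 84.93 F [0.6 0.7 0.1] open 0.9973008534553212 q [  4.  39.  84.  -0.  58. -81.]
shift units [-0.002  0.001  0.086] turn [-0.0001 -0.0005  0.0006]
```

Call:
{"fn": "apply_moves", "kwargs": {"plan": "0 0 .07 0 0 0;0 0 0 0 0 0;0 0 0 0 0 0;0 0 0 0 0 0;0 0 0 0 0 0;0 0 0 0 0 0;0 0 0 0 0 0;0 0 0 0 0 0;0 0 0 0 0 0;0 0 0 0 0 0", "gripper": -1}}

```text
time_s: 10.67
position: [0.6277, 0.158, 0.118]
tcp_rot: [[-0.996, 0.087, -0.0], [0.087, 0.996, -0.0], [0.0, -0.0, -1.0]]
force: [-0.5, -1.1, 0.0]
opening: 0.326
grasp_force: 0.0
```

Call:
{"fn": "apply_moves", "kwargs": {"plan": "0 0 0 0 0 0;0 0 0 0 0 0;0 0 0 0 0 0;0 0 0 0 0 0;0 0 0 0 0 0;0 0 0 0 0 0"}}

```text
time_s: 11.17
position: [0.6278, 0.1583, 0.118]
tcp_rot: [[-0.996, 0.087, 0.0], [0.087, 0.996, 0.0], [-0.0, 0.0, -1.0]]
force: [0.7, 0.7, -0.8]
opening: 0.155
grasp_force: 30.0
```

```bash
python3 - <<'E'
from h import *
s=bot.read_state();print(s['moment'],s['grasp_force'],s['tau']);to((.627,.158,.116),84.7)
E
```

```text
[ 0.27164285 -0.09375729  0.00112677] 29.999041529372334 [-6.63497597e-01 -4.79857206e+01 -1.46495757e+01 -3.20197865e-01
  2.43216902e-01 -2.25506221e-03]
t 11.1667 pos [0.6278 0.1583 0.118 ] yhead 85.0 F [ 0.7  0.7 -0.8] open 0.1549128396171821 q [  4.  39.  84.   0.  57. -81.]
shift units [ 0.016 -0.007  0.04 ] turn [0.0001 0.     0.0008]
```

Call:
{"fn": "apply_moves", "kwargs": {"plan": "0 0 0 0 0 -.006;0 0 0 0 0 -.006;0 0 0 0 0 -.006;0 0 0 0 0 -.006;0 0 0 0 0 -.006;0 0 0 0 0 -.006;0 0 0 0 0 -.006;0 0 0 0 0 0;0 0 0 0 0 0"}}

```text
time_s: 11.92
position: [0.6277, 0.1592, 0.118]
tcp_rot: [[-0.985, -0.172, -0.0], [-0.172, 0.985, 0.003], [-0.0, 0.003, -1.0]]
force: [-0.1, 5.4, -0.6]
opening: 0.174
grasp_force: 32.3
```

```bash
python3 - <<'E'
from h import *
s=bot.read_state();print(s['moment'],s['grasp_force'],s['tau'][5]);to((.627,.158,.116),84.7)
E
```

```text
[ 0.97741686 -0.00424193 -0.81394996] 32.265837222657865 -0.8379541710019112
t 11.9167 pos [0.6277 0.1592 0.118 ] yhead 99.92 F [-0.1  5.4 -0.6] open 0.17401811801787162 q [  4.  39.  84.   0.  57. -96.]
shift units [ 0.017 -0.021  0.041] turn [0.0004 0.     0.0423]
```

Counter-clockwise stops hard (moment 0.8 N·m), so I'm turning clockwise.

Call:
{"fn": "apply_moves", "kwargs": {"plan": "0 0 0 0 0 .01;0 0 0 0 0 .01;0 0 0 0 0 .01;0 0 0 0 0 .01;0 0 0 0 0 .01;0 0 0 0 0 .01;0 0 0 0 0 .01;0 0 0 0 0 .01;0 0 0 0 0 0;0 0 0 0 0 0"}}

```text
time_s: 12.75
position: [0.6275, 0.1572, 0.118]
tcp_rot: [[-0.948, 0.318, -0.001], [0.318, 0.948, -0.002], [-0.0, -0.002, -1.0]]
force: [-0.2, -0.3, 0.0]
opening: 0.155
grasp_force: 29.8
```

```bash
python3 - <<'E'
from h import *
s=bot.read_state();print(s['moment'],s['grasp_force'],s['tau'][5]);to((.627,.158,.116),84.7)
E
```

```text
[-0.04314062  0.0431395   0.01196687] 29.770809095352888 0.051317758625373244
t 12.75 pos [0.6275 0.1572 0.118 ] yhead 71.47 F [-0.2 -0.3  0. ] open 0.15539039818986852 q [  4.  39.  84.  -0.  57. -67.]
shift units [0.015 0.011 0.04 ] turn [-0.0003 -0.     -0.0367]
```

Call:
{"fn": "apply_moves", "kwargs": {"plan": "0 0 0 0 0 .0115;0 0 0 0 0 .0115;0 0 0 0 0 .0115;0 0 0 0 0 .0115;0 0 0 0 0 .0115;0 0 0 0 0 .0115;0 0 0 0 0 .0115;0 0 0 0 0 .0115;0 0 0 0 0 .0115;0 0 0 0 0 .0"}}

```text
time_s: 13.58
position: [0.6281, 0.1578, 0.118]
tcp_rot: [[-0.561, 0.828, 0.001], [0.828, 0.561, -0.001], [-0.001, 0.0, -1.0]]
force: [0.7, 0.6, -1.0]
opening: 0.159
grasp_force: 29.8
```

Call:
{"fn": "apply_moves", "kwargs": {"plan": "0 0 0 0 0 .007;0 0 0 0 0 .007;0 0 0 0 0 .007;0 0 0 0 0 .007;0 0 0 0 0 0;0 0 0 0 0 0"}}

```text
time_s: 14.08
position: [0.629, 0.1585, 0.1182]
tcp_rot: [[-0.409, 0.912, 0.003], [0.912, 0.409, 0.001], [-0.0, 0.003, -1.0]]
force: [3.7, 3.0, -2.2]
opening: 0.157
grasp_force: 29.8
```

```bash
python3 - <<'E'
from h import *
s=bot.read_state();print(s['moment'],s['grasp_force'],s['tau'][5]);to((.627,.158,.116),84.7)
E
```

```text
[ 0.54041529 -0.65821914  0.06174556] 29.793825927190483 0.07243027444928885
t 14.0833 pos [0.629  0.1585 0.1182] yhead 24.16 F [ 3.7  3.  -2.2] open 0.15726327850149005 q [  4.  39.  84.   0.  57. -20.]
shift units [ 0.008 -0.04   0.044] turn [ 0.0004  0.0003 -0.1682]
```

Call:
{"fn": "apply_moves", "kwargs": {"plan": "0 0 0 0 0 .006;0 0 0 0 0 .006;0 0 0 0 0 .004;0 0 0 0 0 0;0 0 0 0 0 0"}}

```text
time_s: 14.5
position: [0.6292, 0.1588, 0.1183]
tcp_rot: [[-0.318, 0.948, 0.004], [0.948, 0.318, 0.001], [-0.001, 0.003, -1.0]]
force: [3.7, 4.6, -2.7]
opening: 0.162
grasp_force: 30.6
```

```bash
python3 - <<'E'
from h import *
s=bot.read_state();print(s['moment'],s['grasp_force'],s['tau'][5]);to((.627,.158,.116),84.7)
E
```

```text
[ 0.74789683 -0.69309712  0.69023221] 30.643600567318572 0.6714308448135853
t 14.5 pos [0.6292 0.1588 0.1183] yhead 18.53 F [ 3.7  4.6 -2.7] open 0.16150560461371968 q [  4.  39.  84.   0.  57. -14.]
shift units [-0.001 -0.046  0.046] turn [ 0.0004  0.0004 -0.1838]
```

Stop reached at about 66°. I'm easing off slightly and lifting.

Call:
{"fn": "apply_moves", "kwargs": {"plan": "0 0 0 0 0 -.003;0 0 0 0 0 -.001;0 0 -.1 0 0 0;0 0 -.1 0 0 0;0 0 -.1 0 0 0;0 0 -.1 0 0 0;0 0 0 0 0 0"}}

```text
time_s: 15.08
position: [0.6271, 0.1575, 0.1391]
tcp_rot: [[-0.337, 0.941, -0.001], [0.941, 0.337, -0.001], [-0.001, -0.001, -1.0]]
force: [0.1, -0.2, -1.5]
opening: 0.158
grasp_force: 30.0
```

```bash
python3 - <<'E'
from h import *
s=bot.read_state();print(s['moment'],s['grasp_force'],s['tau'][5]);to((.628,.158,.218),20)
E
```

```text
[-0.10104456  0.00256115  0.00670487] 29.969128214288503 -0.008115610107779503
t 15.0833 pos [0.6271 0.1575 0.1391] yhead 19.72 F [ 0.1 -0.2 -1.5] open 0.15818362303768768 q [  4.  37.  83.  -0.  60. -15.]
shift units [ 0.003  0.017 -1.579] turn [-0.0002  0.0001 -0.0008]
```

Call:
{"fn": "apply_moves", "kwargs": {"plan": "0 0 -.25 0 0 0;0 0 -.3 0 0 0;0 0 -.3 0 0 0;0 0 -.3 0 0 0;0 0 -.25 0 0 0;0 0 -.15 0 0 0;0 0 -.03 0 0 0;0 0 0 0 0 0;0 0 0 0 0 0;0 0 0 0 0 0"}}

```text
time_s: 15.92
position: [0.6269, 0.1579, 0.216]
tcp_rot: [[-0.337, 0.942, -0.002], [0.942, 0.337, -0.0], [0.001, -0.002, -1.0]]
force: [0.6, -0.5, -0.4]
opening: 0.161
grasp_force: 30.0
```

Call:
{"fn": "apply_moves", "kwargs": {"plan": "0 0 0 0 0 0;0 0 0 0 0 0;0 0 0 0 0 0;0 0 0 0 0 0;0 0 0 0 0 0;0 0 0 0 0 0"}}

```text
time_s: 16.42
position: [0.6277, 0.158, 0.217]
tcp_rot: [[-0.336, 0.942, -0.0], [0.942, 0.336, -0.0], [0.0, -0.0, -1.0]]
force: [0.7, 0.3, -1.0]
opening: 0.159
grasp_force: 30.0
```

```bash
python3 - <<'E'
from h import *
to((.628,.158,.218),20)
a=capture("top")[95:335,120:440,::-1];b=capture("side")[80:320,220:540,::-1]
cv2.imwrite("pics/end.png",np.vstack([a,b]))
E
```

```text
t 16.4167 pos [0.6277 0.158  0.217 ] yhead 19.66 F [ 0.7  0.3 -1. ] open 0.15893934801783693 q [  4.  32.  79.  -0.  69. -15.]
shift units [-0.003  0.004 -0.021] turn [-0.     -0.     -0.0009]
```

View pics/end.png

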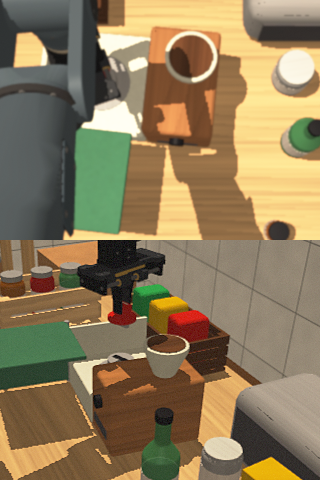

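The final picture shows the cap in the gripper above the bare neck (lower half, about (122,318)), with the door open and the other things undisturbed.

```bash
python3 -c "
from rig import bot
print(bot.hand_in())"
```

```text
the job is handed in; nothing more can be done
None
```

The job is handed in, with no verdict returned: the door is open about 90°, and the cap (loosens clockwise) is held still about 10 cm above its neck at 16.4 s, with no other item disturbed in the final views.

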